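Lock the rotating bottle rack with the mallet

ROBOT

A 7-joint arm with a two-finger parallel gripper is mounted at the origin on the work surface. World frame = base frame: x ahead of the robot, y to its left, z up, the work surface at z = 0. Lengths are in m, angles in rad, forces in N, time in s.
With the tool pointing down it reaches from about 0.425 to 0.925 m from the base axis. Payload 6.8 kg.
Tool frame: the origin (TCP) lies on the mounting face of the last link; the fingertips stand 173 mm ahead of it and the grasp point (between the pads) lies 155 mm ahead of it; z points along the fingers, y is the line along which they close (so a half turn about z gives the same grasp; the last joint's range is limited). The gripper opens to 85 mm and grips with 20 to 120 N. Pads are 22 mm wide; open, the fingers measure 114 mm over their backs; the gripper's body (76 mm by 85 mm) begins 54 mm behind the grasp point. The pads swing forward as they close: fully open they stand 13 mm farther back than shut.
Start: joints at [-1.45, 0.477, 0.022, 1.555, -0.011, 1.109, -0.083], TCP at [0.153, 0.657, 0.405] pointing down, gripper open.
Joint ranges: [-2.96, 2.96], [-0.34, 2.1], [-1.41, 1.46], [0.24, 2.44], [-1.37, 4.51], [0.17, 1.92], [-2.96, 2.96]. Speed limits (rad/s): [2.39, 2.39, 3.14, 3.14, 3.14, 3.14, 3.14].

INTERFACE

Orientations are given as a unit quaternion [w, x, y, z].
In Python, from station import bot gives the robot as it stands. The module is installed in compiled form; this text tells all that it offers.
- The arm moves only by the shell command python3 -m pendant 'ROWS' [FORCE]. ROWS is JSON, a list of rows, each a list of 5 numbers: the finger opening in m, from 0 to 0.0854, then the shift along the tool's x, y, z in m, then the turn about the tool's z in degrees. In form: [[jaw, x, y, z, yaw], ...]. A call has 1 to 12 rows; each row shifts and turns the commanded pose from where the row before left it, along the tool's axes as they then stand; what a row does not reach is not made up. A row lasts 1/12 s, in which the tool goes at most 41.7 mm and 7.16 degrees, less where a joint would pass 70% of its speed; a pose out of reach is approached as far as the arm can. A call with a gripper value outside its range is refused whole. The fingers move at their own pace and stop on an object; FORCE is the grip in N (left out, the last holds). Time passes only in rows, so rows that do not move let the fingers close. It gives the time, the measured TCP pose, the force, the opening and the grip force at its end, in the units of the state.
- bot.get_obs(): the state, without advancing time (a new reading comes with each control period).
- bot.read_camera(name): name is "scene" or "top"; returns (picture, depth): 420x560x3 uint8, blue, green, red; 420x560 float32, m along the optical axis (not along the pixel's ray), 0 where there is no reading.
- bot.camera_model(name): a dict with "intrinsics" (3x3 intrinsics, pixels), "R" (3x3) and "t" (3): a world point X has camera coordinates R X + t. Camera axes: x right, y down, z forward; pixel columns grow to the right and rows downward; lengths in m; the calibration is good to about 2 mm. A picture is of the moment at which its call begins. camera_model takes no time and is no camera call.
- bot.hand_in(): hands the job in; it is judged then, once.
Trained networks look in the newest picture that a camera, given by its name, has taken for a name from the list of things; names that differ only in an ending like _2 or _b are one class to them, and where a whole thing is asked for, a point or a joint stands for the part that bears it (a point fixed in the world has none). Each returns a list of dicts, best first, with "score" (0 to 1); they miss things now and then, are a little off and sometimes report something else, mostly with a low value. They report only what shows in the picture. A call takes as long as a camera call. They do not tell look-alikes from the thing itself.
- bot.boxes_of(name, camera): "at" ([column, row] in pixels, amid what is visible of it).
- bot.trace(name, camera): "mask" (420x560 bool, what is visible of it) and "at" ([column, row] in pixels, amid what is visible of it).
- bot.pinpoint(name, camera): "at" ([column, row] in pixels: a listed point, or the origin of a listed thing).
The state is a dict: "t": time; "q": joint angles; "joint_vel": joint speeds; "joint_torque": joint torques, N m; "eef_pos": TCP position; "tool_rot": TCP orientation; "contact_force": force on the tool from outside, world axes, zero at the start; "torque": the same for the moment, N m; "gripper_width": opening from 0.0 (shut) to 1.0 (fully open); "grasp_force": force on a finger pad.
Only numpy, scipy, OpenCV 4.12 (cv2) and the standard library are available. Lean on these libraries where they do the work, as an engineer would, in place of code of your own. Each camera call takes 0.05 s, during which the arm holds its last target. There are 200 camera calls.

TASK

Lock the rotating bottle rack so that it can be loaded: turn it until the sprung lock pin on its arm stands over the notch in the rim of the foot (feel for it, the arm hides it), then knock the pin down with the held mallet, not with the gripper, until it latches fully home in the notch. Then stand the mallet upright on the bare counter again, on its broad face, and leave the bottle, cup and scoop where they are.

Things in the scene. Friction and masses are not known exactly. Their poses are not given: they have to be found in the camera images.
- rack_foot: Fixed round aluminium foot of the bottle rack, 200 mm across, 18 mm thick, on the counter. Origin on its axis at counter level, z up. Its clamped rim ring (70 to 100 mm from the axis) has one radial notch, 11 mm wide, 14 mm deep, open outwards. The notch lies near the foot's x axis but, as clamped, up to 6 mm to either side of it: not measured, to be seen or felt.
- rack: Turning aluminium cross on the foot, four slotted arms. Turns both ways, about 1.2 N at 100 mm, stays where left. Origin on the axis at the arms' underside, 58 mm above the counter; x along the pin's arm. Arms: 58 to 68 mm above the counter, 28 mm wide; from 94 mm out a fork 40 mm wide with an open 24 mm slot, ending 138 mm from the axis. Hub 52 mm across, top 74 mm above the counter.
- pin: Upright sprung lock pin through one arm (dark housing below it), 86 mm from the axis. Head 18 mm across, 6 mm thick; 8 mm shank. Origin: centre of the head's underside, 32 mm above the rack's origin when up, 16 mm when home. Spring up to 13 N; in the last 3 mm it clicks over and stays down, before that it springs back. Off the notch (over 1.5 mm) the foot stops it after 6 mm.
- pin_top (a point): Centre of the top of the pin's head, 6 mm above the pin's origin.
- mallet: Small kitchen mallet (pounder) standing upright on its striking face: steel head 48 mm across and 32 mm high, upright round black handle 22 mm thick from 32 mm up to its end at 128 mm. About 300 g. Origin at the centre of the striking face (underside), z up along the handle.
- bottle: Clear glass bottle with a clear cap, 62 mm across, 160 mm high, standing. Origin at the centre of its underside. Leave it alone.
- cup: Small aluminium cup, 64 mm across, 60 mm high, standing. Origin at the centre of its underside. Leave it alone.
- scoop: Blue plastic scoop lying on the counter, about 150 mm long, 45 mm wide, 30 mm high. Origin at the counter under the joint of bowl and handle, x towards the bowl. Leave it alone.
- organizer: Fixed drawer organizer box with a sliding lid, 160 x 240 x 73 mm (x, y, z). Origin at the centre of its underside.
Things that resemble listed ones, but are neither listed nor needed, are in the scene too. Leave any blue or purple look-alike of the mallet alone.

How it is judged:
By the outcome, as a careful person would: the job done as asked, in the order asked, and still so for the second after the job is handed in, with the robot touching nothing.
It also fails if it takes over 67 s, if anything falls off the work surface, if the arm or the gripper's body presses on something with over 40 N, if the wrist force passes 120 N, or if a joint passes its speed limit or range.

## Working session

There is one attempt and no reset: what is moved stays moved. The work goes in short steps, Python scripts to look and compute and a shell command to move; the robot and the scene stay as the last step left them, time stands still between calls to the robot, and variables do not carry over. Pictures are saved under pics/ and viewed, at most 10 in all, crops included, and the job is handed in when it is done.

```bash
mkdir -p pics
cat > h.py <<'E'
import numpy as np, cv2
from station import bot
def cam(n):
    m=bot.camera_model(n); return np.array(m["intrinsics"]),np.array(m["R"]),np.array(m["t"])
def ray(n,p):
    K,R,t=cam(n); d=R.T@np.linalg.solve(K,[p[0],p[1],1.]); return -R.T@t,d
def atz(n,p,z):
    c,d=ray(n,p); return c+d*(z-c[2])/d[2]
def pts(n,D):
    K,R,t=cam(n); v,u=np.mgrid[:420,:560]; P=np.stack([u,v,np.ones_like(u)],-1)@np.linalg.inv(K).T*D[...,None]
    return (P-t)@R
def proj(n,X):
    K,R,t=cam(n); p=K@(R@np.asarray(X)+t); return p[:2]/p[2]
E
python3 - <<'E'
from h import *
np.set_printoptions(precision=4,suppress=True)
o=bot.get_obs(); print(o["t"],o["eef_pos"],o["tool_rot"],o["contact_force"])
ims=[]
for c in("scene","top"):
    im,D=bot.read_camera(c); P=pts(c,D); np.save(c+".npy",P); ims.append(im)
    cv2.imwrite(f"pics/{c}1.png",im); print(c,-cam(c)[1].T@cam(c)[2])
    for n in["rack_foot","rack","pin","mallet","bottle","cup","scoop","organizer"]:
        for d in bot.trace(n,c)[:3]:
            m=d["mask"]&(D>0); q=P[m]
            print(n,round(d["score"],2),np.round(d["at"]),m.sum(),np.median(q,0) if len(q) else "",np.percentile(q,2,0) if len(q) else "",np.percentile(q,98,0) if len(q) else "")
    for n in["pin_top","pin","rack","rack_foot","mallet"]:
        print(n,[(round(d["score"],2),np.round(d["at"],1)) for d in bot.pinpoint(n,c)[:3]])
E
```

```text
0.0 [0.153  0.6571 0.4037] [-0.      0.1141  0.9935 -0.0009] [ 0.2135  0.0898 -0.3166]
scene [ 1.0375 -0.6737  0.6668]
rack_foot 0.64 [281. 212.] 3693 [0.5697 0.0002 0.0186] [ 0.4516 -0.0742  0.0012] [0.646  0.1094 0.0739]
rack 0.78 [283. 199.] 1776 [0.5715 0.0233 0.0665] [ 0.4378 -0.0735  0.    ] [0.6466 0.1151 0.0761]
pin 0.57 [315. 191.] 34 [0.6151 0.0749 0.0937] [0.5884 0.0684 0.0519] [0.623  0.1204 0.0964]
mallet 0.96 [205. 244.] 636 [ 0.4947 -0.2093  0.0352] [ 0.4718 -0.2254  0.0008] [ 0.5097 -0.1836  0.1273]
mallet 0.73 [230. 267.] 644 [ 0.5922 -0.2381  0.0329] [ 0.5701 -0.2529  0.003 ] [ 0.6075 -0.2157  0.1272]
mallet 0.72 [159. 253.] 717 [ 0.441  -0.2943  0.0349] [ 0.3773 -0.3113 -0.0009] [ 0.4559 -0.2607  0.1274]
bottle 0.64 [280. 297.] 1725 [ 0.7508 -0.2659  0.0914] [ 0.7196 -0.28    0.0062] [ 0.7695 -0.2376  0.1594]
cup 0.77 [357. 253.] 743 [ 0.7905 -0.0257  0.0382] [ 0.7609 -0.049   0.0003] [0.8175 0.0101 0.0592]
scoop 0.92 [382. 180.] 528 [0.7038 0.3253 0.0192] [ 0.6205  0.2834 -0.0014] [0.7515 0.395  0.0301]
organizer 0.73 [137. 363.] 13547 [ 0.6064 -0.5083  0.0588] [ 
[... 958 characters left out ...]
0.0011] [ 0.7659 -0.2184  0.1621]
cup 0.75 [265. 148.] 406 [ 0.7988 -0.0176  0.018 ] [ 0.7604 -0.0453 -0.0016] [0.8184 0.01   0.0621]
scoop 0.83 [148. 185.] 637 [0.7045 0.3299 0.0164] [ 0.6166  0.2863 -0.0028] [0.7481 0.3713 0.033 ]
scoop 0.16 [265. 151.] 429 [ 0.7984 -0.0166  0.0181] [ 0.7604 -0.0455 -0.0026] [0.8187 0.0108 0.0625]
organizer 0.66 [435. 222.] 5560 [ 0.6036 -0.4853  0.0614] [ 0.5239 -0.6117 -0.0013] [ 0.6843 -0.3713  0.0706]
pin_top [(0.38, array([230.7, 212.7]))]
pin [(0.57, array([225.5, 208.8]))]
rack [(0.64, array([249.7, 239.8]))]
rack_foot [(0.75, array([250.3, 237.3]))]
mallet [(0.74, array([359.2, 278.5])), (0.74, array([337.4, 228.3])), (0.52, array([329.2, 257.7]))]
```

View pics/scene1.png

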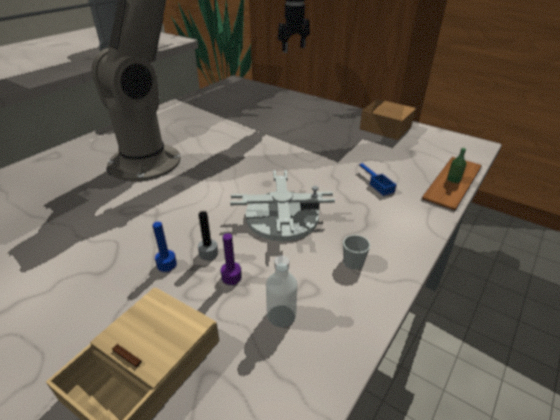

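View pics/top1.png

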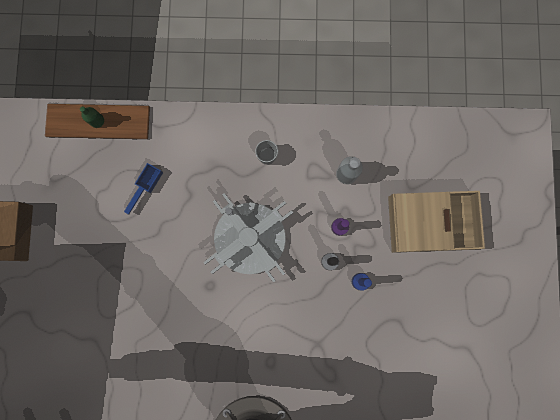

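The black-handled mallet is the one to use: top (331,261), scene (207,240). The blue one (top 361,281) and the purple one (top 341,226) are look-alikes. The rack is at top (250,238), with the pin's arm pointing up-left, pin near (228,211). Next I'll zoom in on the rack and refine these positions.

Run:
```python
from h import *
np.set_printoptions(precision=4,suppress=True)
a=cv2.imread("pics/top1.png")[190:285,195:300]; b=cv2.imread("pics/scene1.png")[165:245,220:345]
a=cv2.resize(a,(500,452),interpolation=cv2.INTER_CUBIC)
cv2.imwrite("pics/zt.png",np.clip(a*1.0,0,255))
cv2.imwrite("pics/zs.png",cv2.resize(b,(780,500),interpolation=cv2.INTER_CUBIC))
for c in("top","scene"):
    P=np.load(c+".npy").reshape(-1,3)
    def near(x,y,r,z0,z1): return P[(np.hypot(P[:,0]-x,P[:,1]-y)<r)&(P[:,2]>z0)&(P[:,2]<z1)]
    for (n,x,y) in(("black",.489,-.205),):
        h=near(x,y,.04,.120,.14); print(c,n,"handle top",len(h),h.mean(0), h.min(0),h.max(0))
        h=near(x,y,.05,.025,.04); print(c,n,"head top",len(h),h.mean(0),(h.min(0)+h.max(0))/2)
    h=near(.547,.026,.04,.071,.080); print(c,"hub",len(h),h.mean(0),(h.min(0)+h.max(0))/2)
    h=near(.547,.026,.14,.085,.11); print(c,"pin",len(h),h.mean(0),(h.min(0)+h.max(0))/2)
    h=near(.547,.026,.12,.014,.023); print(c,"foot",h.min(0),h.max(0))
    h=near(.547,.026,.16,.06,.071)-[.547,.026,0]; h=h[np.hypot(h[:,0],h[:,1])>.05]
    an=np.arctan2(h[:,1],h[:,0]); print("arm angle",np.degrees(np.angle(np.exp(4j*an).mean()))/4)
```

```text
top black handle top 55 [ 0.488  -0.2007  0.1266] [ 0.4791 -0.2096  0.1208] [ 0.4972 -0.1911  0.1321]
top black head top 149 [ 0.487  -0.1982  0.031 ] [ 0.4883 -0.2012  0.0314]
top hub 235 [0.5481 0.025  0.0737] [0.5462 0.0289 0.0753]
top pin 35 [0.616  0.0784 0.0952] [0.6157 0.0789 0.0952]
top foot [ 0.4503 -0.073   0.014 ] [0.6507 0.125  0.023 ]
arm angle 38.47432998611939
scene black handle top 62 [ 0.4884 -0.2041  0.1256] [ 0.4761 -0.2138  0.1203] [ 0.4977 -0.1925  0.1296]
scene black head top 179 [ 0.4924 -0.2075  0.0308] [ 0.4872 -0.2024  0.0324]
scene hub 164 [0.5476 0.0231 0.073 ] [0.5472 0.0228 0.074 ]
scene pin 32 [0.6153 0.0762 0.0934] [0.6154 0.0773 0.0909]
scene foot [ 0.4508 -0.0774  0.014 ] [0.6487 0.1214 0.0207]
arm angle 38.221355958689834[ WARN:0@0.271] global loadsave.cpp:1063 imwrite_ Unsupported depth image for selected encoder is fallbacked to CV_8U.
```

View pics/zt.png

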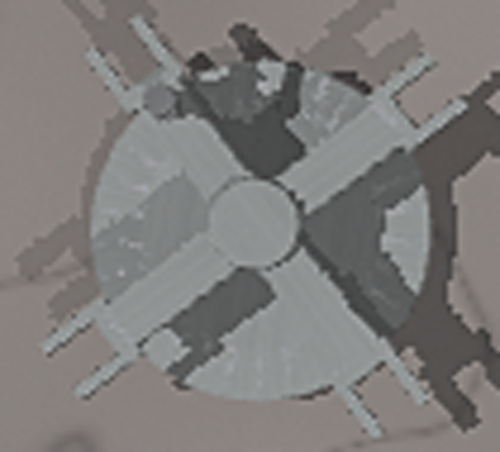

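View pics/zs.png

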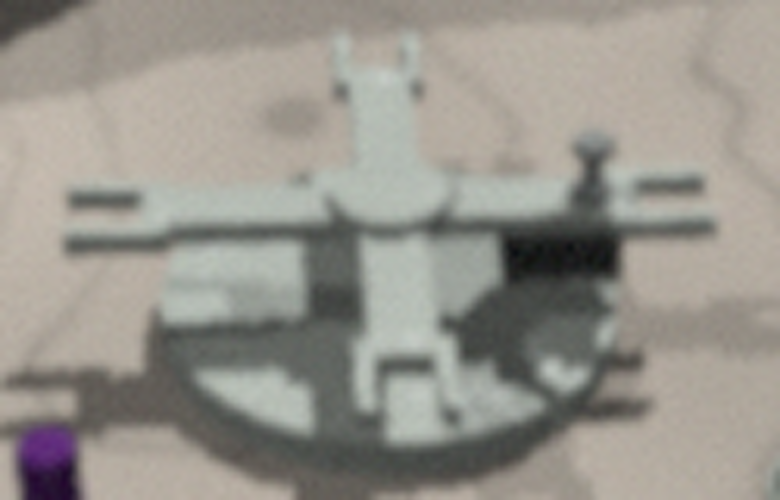

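Run:
```python
from h import *
np.set_printoptions(precision=1,suppress=True,linewidth=200)
C=np.array([.5472,.0245])
for c in("top","scene"):
    Ps=np.stack([pts(c,bot.read_camera(c)[1]) for _ in range(5)]); P=np.median(Ps,0)
    r=np.hypot(P[...,0]-C[0],P[...,1]-C[1]); a=np.degrees(np.arctan2(P[...,1]-C[1],P[...,0]-C[0]))%360
    m=(r>.074)&(r<.098)
    print(c); 
    for k in range(0,360,4):
        s=m&(abs(a-k-2)<=2); z=P[...,2][s]*1000
        print(k+2,np.sort(z), end=" | " if k%8==0 else "\n") if len(z) else print(k+2,"none")
```

```text
top
2 [14.8 15.  15.4 15.4 15.8 15.8 16.1 16.4 16.4 16.9 17.  17.3 17.4 17.6 17.7 18.  18.  19.  19.2] | 6 [15.  15.3 15.8 16.2 16.3 16.3 16.3 16.4 16.7 16.8 17.  17.1 17.2 17.8 18.4 18.6 19.2 19.4 20.1 20.9]
10 [15.1 15.5 15.7 16.1 16.2 16.2 16.2 16.7 16.9 17.  17.1 17.2 17.6 17.7 18.  18.3 19.1 20. ] | 14 [13.4 15.2 15.3 15.7 15.8 16.  16.2 16.3 16.4 16.8 17.1 17.1 17.2 17.3 17.9 18.3 18.6 19.  20. ]
18 [14.8 15.1 15.5 15.6 16.1 16.2 16.3 16.7 16.8 16.8 17.2 17.4 18.1 18.1 18.2 18.2 18.6 19.3 19.9] | 22 [14.1 14.5 15.  15.1 15.2 16.  16.  16.1 17.5 17.6 17.6 17.9 18.8 19.9 20.3 20.4]
26 [14.4 14.4 15.2 15.4 16.2 16.8 16.9 17.  17.  17.  17.3 17.3 17.8 17.8 18.5 18.8 18.8 66.1] | 30 [16.1 18.5 19.2 19.2 20.1 65.7 66.  66.2 66.2 67.3 67.4 67.4 67.7 67.8 68.2 68.4 68.6 69.  69.7 70.6]
34 [66.7 66.8 67.  67.1 67.3 67.9 67.9 68.4 68.7 70.5 72.8 92.2 92.4 93.2 93.6 94.1 94.6 95.6 96.3 97.8] | 38 [63.4 66.2 68.2 71.6 73.2 73.8 92.7 93.5 93.6 94.6 94.7 94.7 94.7 94.8 94.9 94.9 95.  95.7 95.8 95.8 96.6 96.7]
42 [66.4 66.6 67.2 67.6 68.7 68.7 69.8 71.7 72.1 73.1 92.4 94.  94.5 94.7 94.8 95.7
[... 13295 characters left out ...]
 67.3 67.4 67.5 67.8]
322 [15.9 16.  16.9 17.5] | 326 [16.3 16.4 16.5 16.6 16.7 16.9 17.2 17.5]
330 [16.2 16.4 16.5 16.7 16.9 17.1 17.2 17.2 17.7 17.7 17.8 17.8 17.9] | 334 [15.7 16.4 16.8 16.8 17.1 17.2 17.3 17.3 17.5 17.6 17.6 17.7 18. ]
338 [16.  16.  16.3 16.4 16.5 16.6 16.8 16.9 17.  17.  17.1 17.2 17.3 17.5] | 342 [15.9 16.  16.4 16.5 16.6 16.9 17.  17.  17.  17.  17.1 17.2 17.3 17.9]
346 [16.7 16.8 16.8 16.9 17.1 17.6] | 350 [2.2]
354 [ 2.4  4.2  4.2  5.1  6.1  6.2  6.6  7.5  8.3  9.   9.1 10.4 10.8 10.9 11.3 11.6 12.  12.6 12.9 13.4 14.  14.8 15.  15.1 15.7 15.7 16.5 16.7 16.7 16.9 17.  17.2 17.2 17.4 17.6 18.1] | 358 [15.8 16.2 16.3 16.4 16.6 16.7 16.8 17.3 17.4 17.4 17.5 17.9 18.1]
```

The notch does show: in both depth maps there's a dip to z≈3 mm near −9.5° from the rack axis, while the pin arm is at 38°. I'll refine that angle next.

```bash
cat >> h.py <<'E'
from scipy.optimize import least_squares
def cloud(c,n=6):
    return np.median(np.stack([pts(c,bot.read_camera(c)[1]) for _ in range(n)]),0).reshape(-1,3)
def polar(P,C): d=P[:,:2]-C; return np.hypot(*d.T),np.degrees(np.arctan2(d[:,1],d[:,0]))
def rackpose(P,C0=(.5472,.0245)):
    C=np.array(C0)
    r,a=polar(P,C); h=P[(r<.04)&(P[:,2]>.0710)&(P[:,2]<.079)]; H=(h[:,:2].min(0)+h[:,:2].max(0))/2
    H=least_squares(lambda c:np.maximum(np.hypot(*(h[:,:2]-c).T)-.0255,0),h[:,:2].mean(0)).x
    s=P[(P[:,2]>.062)&(P[:,2]<.071)]; 
    for _ in range(2):
        r,a=polar(s,H); k=(r>.045)&(r<.138); ang=np.degrees(np.angle(np.exp(4j*np.radians(a[k])).mean()))/4
    p=P[(P[:,2]>.078)&(P[:,2]<.105)]; r,a=polar(p,H); p=p[(r>.07)&(r<.102)]
    return H,ang,(p.mean(0),polar(p.mean(0)[None],H)) if len(p) else None
E
python3 - <<'E'
from h import *
np.set_printoptions(precision=4,suppress=True)
for c in("top","scene"):
    P=cloud(c); np.save(c+"0.npy",P); print(c,rackpose(P))
    C=np.array([.5472,.0245])
    for _ in range(3):
        r,a=polar(P,C); E=[]
        for k in range(-180,180,3):
            if min(abs((k-x+180)%360-180) for x in(38,128,218,308))<14 or abs(k+9.5)<7: continue
            m=(abs(a-k)<1.5)&(r<.115)&(abs(P[:,2]-.0175)<.006)
            if m.sum() and r[m].max()>.094: E.append(P[m][r[m].argmax(),:2])
        E=np.array(E); f=least_squares(lambda p:np.hypot(*(E-p[:2]).T)-p[2],[*C,.1],loss="soft_l1",f_scale=.002).x; C=f[:2]
    print("foot",f)
    for C in(f[:2],rackpose(P)[0]):
        r,a=polar(P,C); th=np.radians(-9.5); d=P[:,:2]-C
        u=d@[np.cos(th),np.sin(th)]; s=d@[-np.sin(th),np.cos(th)]
        m=(u>.074)&(u<.097)&(abs(s)<.02)&(P[:,2]<.03); hi=m&(P[:,2]>.0135); lo=m&(P[:,2]<.010)
        L=np.sort(s[hi&(s<0)])[-6:]; G=np.sort(s[hi&(s>0)])[:6]
        print("edges mm",L*1e3,G*1e3,"floor",s[lo].min()*1e3,s[lo].max()*1e3,s[lo].mean()*1e3, lo.sum())
E
```

```text
top (array([0.5483, 0.0251]), np.float64(38.3857111619104), (array([0.616 , 0.0784, 0.0952]), (array([0.0861]), array([38.232]))))
foot [0.5489 0.0253 0.0992]
edges mm [-9.0144 -8.426  -7.9292 -7.8036 -7.3103 -7.238 ] [3.7681 3.8389 4.1435 4.3238 4.8403 5.0058] floor -5.699711743357662 4.080227962290446 -0.7054838256065821 27
edges mm [-8.689  -8.1006 -7.6038 -7.4782 -6.9849 -6.9126] [4.0935 4.1643 4.4689 4.6492 5.1657 5.3312] floor -5.374317223267821 4.4056224823802905 -0.5230209933358969 28
scene (array([0.5461, 0.0243]), np.float64(38.33877395736854), (array([0.6154, 0.0759, 0.0917]), (array([0.0865]), array([36.6413]))))
foot [0.5477 0.0241 0.0996]
edges mm [-9.0148 -8.5892 -7.9955 -7.8128 -7.6287 -6.6244] [3.0952 4.1404 4.2956 4.6312 4.7317 4.9047] floor 0.8927346827909375 4.876155614360985 3.8618317446403903 12
edges mm [-8.9311 -8.5055 -7.9118 -7.7291 -7.545  -6.5407] [3.1789 4.2241 4.3793 4.7149 4.8154 4.9884] floor 0.976427914986161 4.959848846556209 4.0643415416405935 11
```

```bash
python3 -m pendant '[[0.0854,0,0,0,7],[0.0854,0,0,0,7],[0.0854,0,0,0,7],[0.0854,0,0,0,7],[0.0854,0,0,0,7],[0.0854,0,0,0,3.5]]' 40; python3 -c "
from station import bot;o=bot.get_obs();print(o['q'],o['tool_rot'])"
```

```text
t: 3.0
eef_pos: [0.153, 0.6574, 0.4047]
tool_rot: [0.0, 0.438, 0.899, -0.0]
contact_force: [-0.8, 0.9, -0.6]
gripper_width: 1.001
grasp_force: 0.0
[-1.55317863  0.47961427  0.1691626   1.56355262 -0.08700235  1.10583948
 -0.69974159] [ 1.31375542e-05  4.38038792e-01  8.98956070e-01 -1.28229401e-05]
```

```bash
python3 -m pendant '[[0.0854,-0.031,-0.004,0.006,0],[0.0854,-0.031,-0.004,0.006,0],[0.0854,-0.031,-0.004,0.006,0],[0.0854,-0.031,-0.004,0.006,0],[0.0854,-0.031,-0.004,0.006,0],[0.0854,-0.031,-0.004,0.006,0],[0.0854,-0.031,-0.004,0.006,0],[0.0854,-0.031,-0.004,0.006,0],[0.0854,-0.031,-0.004,0.006,0],[0.0854,-0.031,-0.004,0.006,0],[0.0854,-0.031,-0.004,0.006,0],[0.0854,-0.031,-0.004,0.006,0]]'; python3 -m pendant '[[0.0854,-0.031,-0.004,0.006,0],[0.0854,-0.031,-0.004,0.006,0],[0.0854,-0.031,-0.004,0.006,0],[0.0854,-0.031,-0.004,0.006,0],[0.0854,-0.031,-0.004,0.006,0],[0.0854,-0.031,-0.004,0,0],[0.0854,-0.031,-0.004,0,0],[0.0854,0,0,0,0],[0.0854,0,0,0,0]]'
```

```text
t: 4.0
eef_pos: [0.3471, 0.3347, 0.3328]
tool_rot: [0.0, 0.435, 0.9, 0.0]
contact_force: [0.3, -0.0, -1.2]
gripper_width: 0.999
grasp_force: 0.0
t: 4.75
eef_pos: [0.4601, 0.1469, 0.3029]
tool_rot: [0.0, 0.437, 0.899, 0.0]
contact_force: [-0.4, -0.1, -0.5]
gripper_width: 1.0
grasp_force: 0.0
```

```bash
python3 -m pendant '[[0.0854,-0.0182,-0.0033,0,0],[0.0854,-0.0182,-0.0033,0,0],[0.0854,0,0,0.03,0],[0.0854,0,0,0.03,0],[0.0854,0,0,0.02,0],[0.0854,0,0,0.011,0],[0.0854,0,0,0,0],[0.038,0,0,0,0],[0.038,0,0,0,0],[0.038,0,0,0,0],[0.038,0,0,0,0],[0.038,0,0,0,0]]' 30; python3 -m pendant '[[0.03,0,0,0,0],[0.03,0,0,0,0],[0.03,0,0,0,0],[0.03,0,0,0,0]]' 30
```

```text
t: 5.75
eef_pos: [0.4771, 0.1161, 0.2129]
tool_rot: [0.0, 0.436, 0.9, 0.001]
contact_force: [-0.8, 0.2, 6.0]
gripper_width: 0.462
grasp_force: 29.5
t: 6.08
eef_pos: [0.4771, 0.1161, 0.2129]
tool_rot: [0.0, 0.436, 0.9, 0.001]
contact_force: [-1.5, 0.6, 7.3]
gripper_width: 0.462
grasp_force: 29.5
```

```bash
python3 -m pendant '[[0.03,-0.0002,0.00706,0,3.5],[0.03,-0.0002,0.00706,0,3.5],[0.03,-0.0002,0.00706,0,3.5],[0.03,-0.0002,0.00706,0,3.5],[0.03,-0.0002,0.00706,0,3.5],[0.03,-0.0002,0.00706,0,3.5],[0.03,-0.0002,0.00706,0,3.5],[0.03,-0.0002,0.00706,0,3.5],[0.03,-0.0002,0.00706,0,3.5],[0.03,-0.0002,0.00706,0,3.5],[0.03,-0.0002,0.00706,0,3.5],[0.03,-0.0002,0.00706,0,3.5]]'; python3 -m pendant '[[0.03,-0.0001,0.004,0,2],[0.03,0,0,0,0],[0.03,0,0,0,0]]'
python3 - <<'E'
from h import *
np.set_printoptions(precision=4,suppress=True)
o=bot.get_obs(); e=o["eef_pos"][:2]-np.array([.548,.0247]); print(e,np.hypot(*e),np.degrees(np.arctan2(e[1],e[0])),o["tool_rot"])
for c in("top","scene"):
    P=cloud(c,4)
    p=P[(P[:,2]>.083)&(P[:,2]<.105)&(np.hypot(P[:,0]-.633,P[:,1]-.01)<.03)]; print(c,len(p),p.mean(0),polar(p.mean(0)[None],np.array([.548,.0247])))
    s=P[(P[:,2]>.062)&(P[:,2]<.070)]; r,a=polar(s,np.array([.5483,.0251] if c=="top" else [.5461,.0243]))
    for k in(-8,-98,-188):
        dd=(a-k+180)%360-180; m=(r>.045)&(r<.138)&(abs(dd)<20); print(k,(dd[m].mean()+k),m.sum())
E
```

```text
t: 7.08
eef_pos: [0.5564, 0.1399, 0.213]
tool_rot: [0.0, 0.73, 0.683, 0.0]
contact_force: [-2.0, -3.8, 6.3]
gripper_width: 0.462
grasp_force: 30.8
t: 7.33
eef_pos: [0.5603, 0.1395, 0.213]
tool_rot: [0.001, 0.742, 0.671, 0.0]
contact_force: [-1.4, -3.0, 5.6]
gripper_width: 0.464
grasp_force: 31.0
[0.0123 0.1148] 0.11541225392841226 83.88311883484653 [0.0005 0.7416 0.6708 0.0004]
top 35 [0.6337 0.0155 0.0951] (array([0.0862]), array([-6.1169]))
-8 -6.3964925594888165 266
-98 -96.40755336741151 315
-188 -186.67964233672944 321
scene 36 [0.634  0.0128 0.0934] (array([0.0868]), array([-7.8579]))
-8 -8.351431621262533 257
-98 -94.67162405325799 285
-188 -184.9908951345357 211
```

```bash
python3 -m pendant '[[0.03,-0.0001,0.0044,0,2.2],[0.03,-0.0001,0.0044,0,2.2],[0.03,0,0,0,0],[0.03,0,0,0,0],[0.0854,0,0,0,0],[0.0854,0,0,0,0],[0.0854,0,0,0,0],[0.0854,0,0,0,0],[0.0854,0,0,-0.04,0],[0.0854,0,0,-0.04,0],[0.0854,0,0,-0.04,0],[0.0854,0,0,-0.04,0]]'
python3 - <<'E'
from h import *
np.set_printoptions(precision=4,suppress=True)
P=cloud("top",6); print(rackpose(P,(.548,.0247))); im,_=bot.read_camera("top")
C=np.array([.5483,.0251])
s=P[(P[:,2]>.062)&(P[:,2]<.070)]; r,a=polar(s,C)
for k in(-10,80,-100,-190):
    dd=(a-k+180)%360-180; m=(r>.045)&(r<.138)&(abs(dd)<20); print(k,(dd[m].mean()+k),m.sum())
E
```

```text
t: 8.73
eef_pos: [0.5681, 0.1393, 0.3732]
tool_rot: [-0.0, 0.766, 0.643, -0.0]
contact_force: [2.3, 1.2, 0.3]
gripper_width: 1.004
grasp_force: 0.0
(array([0.5489, 0.0239]), np.float64(-10.889492290416039), (array([0.6327, 0.0088, 0.095 ]), (array([0.0851]), array([-10.2178]))))
-10 -10.772420526519745 276
80 79.34216147258648 305
-100 -100.79550278524691 324
-190 -191.08225496216556 331
```

The rack now reads −10.85° against the notch at about −10.55°, so it's in tolerance. Next is the mallet.

```bash
python3 -m pendant '[[0.06,-0.035,-0.002,0,0],[0.06,-0.035,-0.002,0,0],[0.06,-0.035,-0.002,0,0],[0.06,-0.035,-0.002,0,0],[0.06,-0.035,-0.002,0,0],[0.06,-0.035,-0.002,0,0],[0.06,-0.035,-0.002,0,0],[0.06,-0.035,-0.002,0,0],[0.06,-0.035,-0.002,0,0],[0.06,-0.035,-0.0015,0,0],[0.06,0,0,0,0],[0.06,0,0,0,0]]'
python3 - <<'E'
from h import *
np.set_printoptions(precision=4,suppress=True)
for c in("top","scene"):
    P=cloud(c,3);h=P[(np.hypot(P[:,0]-.488,P[:,1]+.202)<.035)&(P[:,2]>.027)&(P[:,2]<.14)]
    for a,b in((.027,.037),(.05,.118),(.118,.135)): g=h[(h[:,2]>a)&(h[:,2]<b)]; print(c,a,len(g),(g.min(0)+g.max(0))/2 if len(g) else "")
E
```

```text
t: 10.08
eef_pos: [0.4872, -0.204, 0.3707]
tool_rot: [-0.001, 0.768, 0.641, -0.001]
contact_force: [-0.6, 0.6, 0.1]
gripper_width: 0.703
grasp_force: 0.0
top 0.027 31 [ 0.4935 -0.1857  0.0318]
top 0.05 0 
top 0.118 0 
scene 0.027 159 [ 0.487  -0.2023  0.0319]
scene 0.05 220 [ 0.4879 -0.204   0.0841]
scene 0.118 68 [ 0.4873 -0.2025  0.1237]
```

```bash
python3 -m pendant '[[0.06,0.001,0,0.035,0],[0.06,0,0,0.035,0],[0.06,0,0,0.035,0],[0.06,0,0,0.018,0],[0.06,0,0,0,0],[0.015,0,0,0,0],[0.015,0,0,0,0],[0.015,0,0,0,0],[0.015,0,0,0,0],[0.015,0,0,0,0],[0.015,0,0,0,0]]' 90; python3 -m pendant '[[0.015,0,0,0,0],[0.015,0,0,-0.03,0],[0.015,0,0,-0.04,0],[0.015,0,0,-0.035,0],[0.015,0,0,0,0],[0.015,0,0,0,0]]'
```

```text
t: 11.3
eef_pos: [0.4892, -0.2012, 0.2501]
tool_rot: [0.001, 0.766, 0.643, 0.001]
contact_force: [-0.8, 1.2, 8.2]
gripper_width: 0.236
grasp_force: 87.6
t: 11.8
eef_pos: [0.4891, -0.2011, 0.3557]
tool_rot: [0.002, 0.766, 0.643, 0.002]
contact_force: [0.4, 0.1, -3.7]
gripper_width: 0.237
grasp_force: 89.0
```

```bash
python3 -m pendant '[[0.015,0.01,0.005,-0.02,0],[0.015,0.0289,0.0131,-0.004,0],[0.015,0.0289,0.0131,0,0],[0.015,0.0289,0.0131,0,0],[0.015,0.0289,0.0131,0,0],[0.015,0.0289,0.0131,0,0],[0.015,0.0289,0.0131,0,0],[0.015,0.0289,0.0131,0,0],[0.015,0.0189,0.0081,0,0],[0.015,0,0,0,0],[0.015,0,0,0,0]]'
python3 - <<'E'
from h import *
np.set_printoptions(precision=4,suppress=True)
P=cloud("scene",4); im,_=bot.read_camera("scene"); o=bot.get_obs(); x,y,z=o["eef_pos"]; print(o["eef_pos"],o["contact_force"])
cv2.imwrite("pics/s2.png",cv2.resize(im[100:250,220:420],(800,600),interpolation=cv2.INTER_CUBIC))
h=P[(np.hypot(P[:,0]-x,P[:,1]-y)<.04)&(P[:,2]>z-.26)&(P[:,2]<z-.17)]
for a in np.arange(z-.255,z-.17,.01): g=h[abs(h[:,2]-a)<.005]; print(round(a,3),len(g),(g.min(0)+g.max(0))/2 if len(g) else "",np.ptp(g,axis=0) if len(g) else "")
print("face z",np.percentile(h[:,2],[0,2,5]))
p=P[(P[:,2]>.083)&(P[:,2]<.105)&(np.hypot(P[:,0]-.633,P[:,1]-.01)<.02)]; print("pin",len(p),p.mean(0))
E
```

```text
t: 12.72
eef_pos: [0.6318, 0.0103, 0.3754]
tool_rot: [-0.001, 0.765, 0.644, -0.001]
contact_force: [0.3, -0.5, -2.9]
gripper_width: 0.235
grasp_force: 88.9
[0.6314 0.007  0.3774] [ 0.3049  0.2639 -2.5465]
0.122 9 [ 0.6369 -0.0052  0.1266] [0.0296 0.0209 0.0014]
0.132 62 [ 0.6325 -0.0044  0.1325] [0.04   0.0278 0.0095]
0.142 69 [ 0.6327 -0.0013  0.1424] [0.0398 0.0332 0.01  ]
0.152 150 [0.63   0.0051 0.1525] [0.0451 0.045  0.0098]
0.162 46 [0.6284 0.0058 0.1623] [0.0388 0.0389 0.0098]
0.172 31 [0.6311 0.0019 0.1724] [0.0177 0.0129 0.0098]
0.182 34 [0.6304 0.0006 0.1825] [0.019  0.0119 0.0091]
0.192 31 [0.6323 0.0026 0.1923] [0.0159 0.0136 0.0097]
0.202 34 [0.6316 0.0027 0.2025] [0.0338 0.0172 0.0097]
face z [0.1259 0.1277 0.1306]
pin 35 [0.6328 0.0061 0.0935]
```

View pics/s2.png

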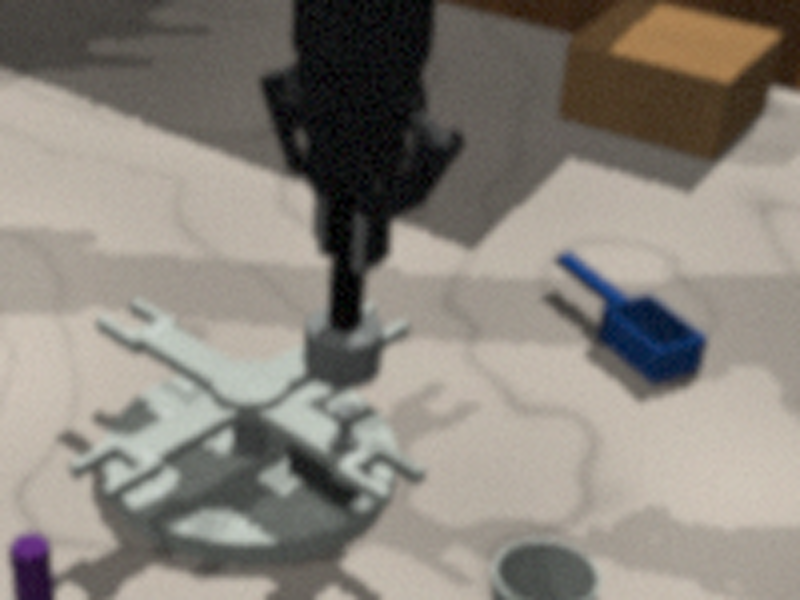

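The mallet hangs upright about 30 mm above the pin; in the crop its head is at (345,345) and the pin at (345,410), which matches the computed xy. Now I'll lower it and feel for the notch.

```bash
python3 -m pendant '[[0.015,0,0,0.014,0],[0.015,0.001,0.001,0.014,0],[0.015,0,0,0.004,0],[0.015,0,0,0.002,0],[0.015,0,0,0,0]]' 110; python3 -m pendant '[[0.015,0,0,0.002,0],[0.015,0,0,0.002,0],[0.015,0,0,0,0]]'
```

```text
t: 13.38
eef_pos: [0.6331, 0.0086, 0.3444]
tool_rot: [-0.0, 0.766, 0.642, -0.0]
contact_force: [-2.5, -0.6, 8.8]
gripper_width: 0.23
grasp_force: 108.4
t: 13.63
eef_pos: [0.633, 0.0086, 0.3407]
tool_rot: [-0.0, 0.766, 0.642, 0.0]
contact_force: [-3.5, -0.0, 8.1]
gripper_width: 0.227
grasp_force: 108.4
```

```bash
python3 -m pendant '[[0.015,0,0,0.001,0],[0.015,0,0,0.001,0],[0.015,0,0,0,0]]'
```

```text
t: 13.88
eef_pos: [0.633, 0.0086, 0.3385]
tool_rot: [-0.0, 0.766, 0.642, 0.0]
contact_force: [-2.5, -1.0, 6.3]
gripper_width: 0.234
grasp_force: 108.4
```

```bash
python3 -m pendant '[[0.015,0,0,0.001,0],[0.015,0,0,0.001,0],[0.015,0,0,0,0]]';python3 - <<'E'
from h import *
np.set_printoptions(precision=4,suppress=True)
im,D=bot.read_camera("scene");P=pts("scene",D).reshape(-1,3); x,y,z=bot.get_obs()["eef_pos"]
h=P[(np.hypot(P[:,0]-x,P[:,1]-y)<.024)&(P[:,2]>.075)&(P[:,2]<.2)]
r=np.hypot(h[:,0]-x,h[:,1]-y); print("head-top band z", np.sort(h[(r<.022)&(r>.014)][:,2])[::6]-z)
cv2.imwrite("pics/s3.png",cv2.resize(im[160:240,250:370],(780,520),interpolation=cv2.INTER_CUBIC))
E
```

```text
t: 14.13
eef_pos: [0.6329, 0.0088, 0.3358]
tool_rot: [-0.0, 0.766, 0.642, -0.0]
contact_force: [-1.5, -1.0, 1.8]
gripper_width: 0.234
grasp_force: 107.7
head-top band z [-0.2491 -0.2455 -0.2422 -0.2379 -0.2343 -0.2321 -0.2274 -0.2231 -0.2208
 -0.2201 -0.2198 -0.2195 -0.2194 -0.2191 -0.2187 -0.2184 -0.218  -0.2177
 -0.1736 -0.1715 -0.1689 -0.1665 -0.165  -0.1639 -0.1624 -0.1601 -0.1579
 -0.1558 -0.1537 -0.1517 -0.1499 -0.1475 -0.1461 -0.1448 -0.1435 -0.1417
 -0.1394 -0.1387 -0.136 ]
```

View pics/s3.png

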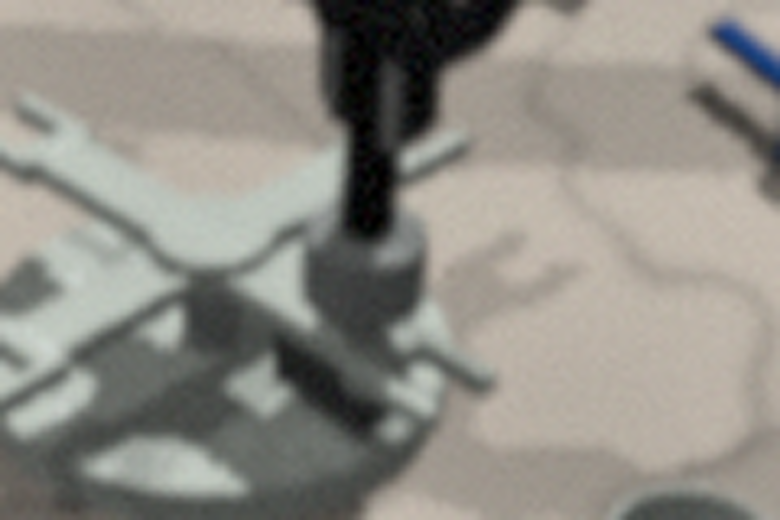

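The mallet hasn't slipped, and the pin has gone about 10 mm past its up position. That's beyond the 6 mm stop with no jam, so it's in the notch, and I'll keep going until it's home.

```bash
python3 -m pendant '[[0.015,0,0,0.0015,0],[0.015,0,0,0.0015,0],[0.015,0,0,0.0015,0],[0.015,0,0,0,0]]'; python3 -m pendant '[[0.015,0,0,0.001,0],[0.015,0,0,0.001,0],[0.015,0,0,0,0]]'
```

```text
t: 14.52
eef_pos: [0.6331, 0.0096, 0.3305]
tool_rot: [-0.0, 0.766, 0.643, -0.0]
contact_force: [-0.6, -0.1, -1.9]
gripper_width: 0.23
grasp_force: 107.4
t: 14.77
eef_pos: [0.6332, 0.0093, 0.3301]
tool_rot: [-0.0, 0.766, 0.643, 0.0]
contact_force: [-3.0, 0.4, 6.9]
gripper_width: 0.23
grasp_force: 108.3
```

```bash
python3 -m pendant '[[0.015,0,0,0.001,0],[0.015,0,0,0.001,0],[0.015,0,0,0,0]]'; python3 -m pendant '[[0.015,0,0,-0.012,0],[0.015,0,0,-0.03,0],[0.015,0,0,-0.01,0],[0.015,0,0,0,0],[0.015,0,0,0,0]]'
python3 - <<'E'
from h import *
np.set_printoptions(precision=4,suppress=True)
P=cloud("scene",4); p=P[(P[:,2]>.0715)&(P[:,2]<.105)&(np.hypot(P[:,0]-.6328,P[:,1]-.0065)<.018)]; print("pin",len(p),p.mean(0),np.sort(p[:,2])[::4])
E
```

```text
t: 15.02
eef_pos: [0.6334, 0.009, 0.3299]
tool_rot: [-0.0, 0.766, 0.643, 0.001]
contact_force: [-6.3, 0.9, 17.9]
gripper_width: 0.231
grasp_force: 110.1
t: 15.43
eef_pos: [0.6332, 0.0094, 0.3792]
tool_rot: [0.0, 0.766, 0.643, 0.001]
contact_force: [0.1, 0.7, -3.7]
gripper_width: 0.234
grasp_force: 107.6
pin 40 [0.6334 0.0061 0.0774] [0.0715 0.0736 0.0746 0.0774 0.0782 0.0783 0.0788 0.079  0.0792 0.0795]
```

The pin is home: its top is at 79 mm against the 80 mm expected, and it stays down with the mallet lifted. Now the mallet goes back to its spot.

```bash
python3 -m pendant '[[0.015,-0.0291,-0.0132,0,0],[0.015,-0.0291,-0.0132,0,0],[0.015,-0.0291,-0.0132,0,0],[0.015,-0.0291,-0.0132,0,0],[0.015,-0.0291,-0.0132,0,0],[0.015,-0.0291,-0.0132,0,0],[0.015,-0.0291,-0.0132,0,0],[0.015,-0.0291,-0.0132,0,0],[0.015,0,0,0,0],[0.015,0,0,0,0]]'; python3 -m pendant '[[0.015,0,0,0.03,0],[0.015,0,0,0.03,0],[0.015,0,0,0.03,0],[0.015,0,0,0.02,0],[0.015,0,0,0.01,0],[0.015,0,0,0.004,0],[0.015,0,0,0,0],[0.015,0,0,0,0]]'
```

```text
t: 16.47
eef_pos: [0.4871, -0.2035, 0.3788]
tool_rot: [-0.0, 0.768, 0.641, -0.0]
contact_force: [0.9, 1.1, -2.7]
gripper_width: 0.231
grasp_force: 107.7
t: 17.13
eef_pos: [0.4894, -0.2017, 0.256]
tool_rot: [0.001, 0.766, 0.643, 0.0]
contact_force: [-0.1, -0.3, -2.5]
gripper_width: 0.23
grasp_force: 107.9
```

```bash
python3 -m pendant '[[0.015,0,0,0.002,0],[0.015,0,0,0.002,0],[0.015,0,0,0.001,0],[0.015,0,0,0,0]]'; python3 -m pendant '[[0.015,0,0,0.001,0],[0.015,0,0,0,0]]'
```

```text
t: 17.47
eef_pos: [0.4888, -0.2015, 0.2504]
tool_rot: [0.0, 0.766, 0.643, 0.0]
contact_force: [-0.0, 0.1, -2.4]
gripper_width: 0.233
grasp_force: 107.9
t: 17.63
eef_pos: [0.4887, -0.2019, 0.2503]
tool_rot: [-0.0, 0.766, 0.643, 0.001]
contact_force: [-2.2, 2.5, 9.9]
gripper_width: 0.231
grasp_force: 109.7
```

Contact with the counter. I'll release gently and raise the arm clear.

```bash
python3 -m pendant '[[0.02,0,0,-0.0007,0],[0.03,0,0,0,0],[0.04,0,0,0,0],[0.055,0,0,0,0],[0.055,0,0,0,0],[0.055,0,0,-0.01,0],[0.055,0,0,-0.03,0],[0.055,0,0,-0.04,0],[0.055,0,0,-0.04,0],[0.055,0,0,-0.03,0],[0.055,0,0,0,0],[0.055,0,0,0,0]]' 20
python3 - <<'E'
from h import *
np.set_printoptions(precision=4,suppress=True)
P=cloud("scene",4);im,_=bot.read_camera("scene");cv2.imwrite("pics/s4.png",im)
p=P[(P[:,2]>.0715)&(P[:,2]<.105)&(np.hypot(P[:,0]-.6328,P[:,1]-.0065)<.018)]; print("pin",len(p),np.sort(p[:,2])[::5])
for a,b in((.027,.037),(.05,.118),(.118,.135)):
    g=P[(np.hypot(P[:,0]-.488,P[:,1]+.202)<.035)&(P[:,2]>a)&(P[:,2]<b)]; print(a,len(g),(g.min(0)+g.max(0))/2)
E
```

```text
t: 18.63
eef_pos: [0.489, -0.202, 0.4022]
tool_rot: [0.001, 0.766, 0.643, 0.002]
contact_force: [0.9, 0.5, 0.1]
gripper_width: 0.645
grasp_force: 0.0
pin 39 [0.0717 0.0736 0.0766 0.0781 0.0784 0.0788 0.0791 0.0792]
0.027 159 [ 0.4881 -0.2036  0.0318]
0.05 218 [ 0.4895 -0.2046  0.084 ]
0.118 69 [ 0.4884 -0.2038  0.1232]
```

View pics/s4.png

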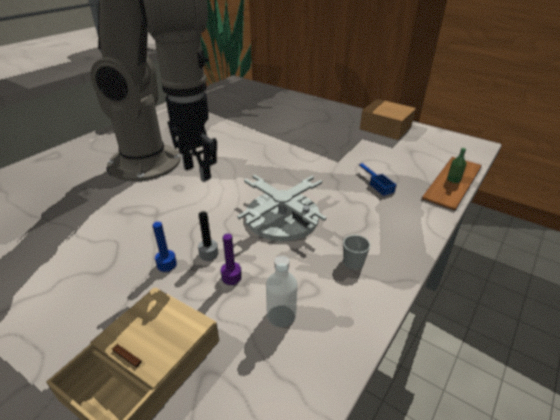

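The mallet stands upright at (207,240), where it started. The pin is down at about (300,215), and the bottle, cup, scoop and look-alike mallets haven't moved. The gripper is clear of everything.

```bash
python3 -c "
from station import bot; print(bot.hand_in())"
```

```text
the job is handed in; nothing more can be done
None
```

The rack is turned to the notch and the pin is latched fully home with the mallet; the mallet stands upright on the counter again, nothing else was moved, and the job is handed in at about 19 s.

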